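Close up the spice rack and leave it a little play

TASK

Stand the spice jar from the worktop in the rack with the other three, in the free space before the white bookend. Then slide the bookend gently along its slot until the whole row is tight against the clamped stop, and ease it back again to leave about a centimetre of play between the bookend and the nearest jar, so that any jar can be lifted out without dragging its neighbours. Leave the things around the rack alone.

Things in the scene. Friction and masses are not known exactly. Their poses are not given: they have to be found in the camera images.
- rack: spice rack, an open-topped wooden channel fixed to the worktop: 68 mm wide (x) and 420 mm long (y), origin at the centre of its underside. Its floor is 10 mm above the worktop, its side lips and ends 34 mm; the channel is 50 mm wide between the lips. The row runs along its y axis: the stop stands towards +y, the sliding bookend towards -y. It may be turned a little about z.
- stop: the clamped stop: a white steel upright 80 mm tall with a black rubber face and a black thumbscrew behind it, at a different place in the rack's slot each time and clamped fast (it does not move). Origin on the rack's floor in the plane of its face; axes parallel to the rack's.
- stop_face (a point): centre of the black rubber face of the clamped stop, 50 mm above the rack's floor; axes parallel to the rack's, the row lies on its -y side.
- bookend (a joint): position of the sliding bookend along the rack's +y, in m: 0 is at the far -y end of its slot, more is nearer the stop (range 0 to 0.22). Its face lies at y = value - 0.155 in the rack's frame. It stays where it is left; sliding it takes about 1.5 N and each jar it pushes adds about 1 N (4 to 7 N with all four); once the row is tight it does not yield.
- bookend_face (a point): centre of the black rubber face of the bookend, 50 mm above the rack's floor, which looks to +y at the jars; axes parallel to the rack's. The bookend is a white steel upright 60 mm wide, its top 123 mm above the worktop.
- finger_hole (a point): centre of the square finger hole, 44 x 44 mm, in the level flap at the top of the bookend: 36 mm behind its face (-y), at the flap's upper side, 123 mm above the worktop. The flap is 7 mm thick, 60 mm wide; its outer bar is 9 mm wide, its side bars 8 mm. Free below for 100 mm. Shut fingertips enter with play: on reversing they travel before they pull.
- new_jar: glass spice jar with a black lid, round, 41 mm in diameter and 105 mm tall, about 0.11 kg; origin at the centre of its underside, z up. Stands on the worktop to the right of the rack: the one to put away.
- jar_1: glass spice jar with a black lid, round, 41 mm in diameter and 105 mm tall, about 0.11 kg; origin at the centre of its underside, z up. Stands in the rack; the order of the jars varies.
- jar_2: glass spice jar with a black lid, round, 41 mm in diameter and 105 mm tall, about 0.11 kg; origin at the centre of its underside, z up. Stands in the rack; the order of the jars varies.
- jar_3: glass spice jar with a black lid, round, 41 mm in diameter and 105 mm tall, about 0.11 kg; origin at the centre of its underside, z up. Stands in the rack; the order varies. At least 65 mm is free between the last jar of the row and the bookend.
- espresso_cup: striped espresso cup, 60 mm in diameter, 49 mm tall, a bystander behind the new jar; origin under its centre.
- pepper_mill: wooden pepper mill 58 mm in diameter, 170 mm tall, a bystander behind the rack; origin under its centre.
- jam_jar: jam jar with a yellow lid, 66 mm in diameter, 100 mm tall, a bystander behind the rack at the left; origin under its centre.
Mind the look-alikes: they are no part of the job. Leave any blue or orange look-alike of the new_jar alone. Leave any purple or red look-alike of the jar_3 alone.

How it is judged:
By the outcome, as a careful person would: the job done as asked, in the order asked, and still so for the second after the job is handed in, with the robot touching nothing.
It also fails if it takes over 58 s, if anything falls off the work surface, if the arm or the gripper's body presses on something with over 40 N, if the wrist force passes 120 N, or if a joint passes its speed limit or range.

ROBOT

A 6-joint arm with a two-finger parallel gripper is mounted at the origin on a cart in front of the work surface, level with it; the furniture and walls round the work are solid. World frame = base frame: x ahead of the robot, y to its left, z up, the work surface at z = 0. Lengths are in m, angles in rad, forces in N, time in s.
With the tool pointing down it reaches from about 0.25 to 0.775 m from the base axis. Payload 4 kg.
Tool frame: the origin (TCP) lies at the very end of the fingers, on their centre line; the grasp point (between the pads) lies 19 mm behind it (env.grasp_offset is the distance from the TCP to the grasp point, in m); z points along the fingers, y is the line along which they close (so a half turn about z gives the same grasp; the last joint's range is limited). The gripper opens to 85 mm and grips with 20 to 120 N. Pads are 22 mm wide; open, the fingers measure 114 mm over their backs; the gripper's body (76 mm by 85 mm) begins 54 mm behind the grasp point. The pads swing forward as they close: fully open they stand 13 mm farther back than shut.
Start: joints at [-1.369, 0.087, 1.371, -0, 1.684, -0.103], TCP at [0.165, -0.525, 0.231] pointing down, gripper open.
Joint ranges: [-3.1, 3.1], [-0.76, 2.03], [0.27, 2.55], [-1.08, 4.22], [0.17, 2.65], [-2.57, 2.57]. Speed limits (rad/s): [2.79, 2.79, 3.14, 3.14, 3.14, 3.14].

INTERFACE

Orientations are given as a rotation vector (axis times angle).
In Python, from bench import env gives the robot as it stands.
- The arm moves only by the tool apply_moves, never from a script. Its argument "steps" is a list of rows, each a list of 3 entries, a list of its own where there are three numbers: the opening, from -1 (shut) to 1 (fully open), then the shift along the tool's x, y, z in units of 0.2 m (1.0 is 0.2 m), then the turn, a rotation vector about the tool's x, y, z in units of 90 degrees (1.0 is 90 degrees). A call has 1 to 20 rows; each row is the pose to reach, as a shift and turn from the pose commanded when the call began, along the tool's axes at that moment; what a row does not reach only later rows make up. A row lasts 1/8 s, in which the tool goes at most 62.5 mm and 10.7 degrees, less where a joint would pass 70% of its speed; a pose out of reach is approached as far as the arm can. A call with a number of a shift or a turn outside -1 to 1 is refused whole. A call with a gripper value outside its range is refused whole. The fingers move at their own pace and stop on an object; "squeeze" is the grip in N (left out, the last holds). Time passes only in rows, so rows that repeat a pose let the fingers close. It gives the time, the measured TCP pose, the force, the opening and the grip force at its end, in the units of the state.
- env.sense(): the state, without advancing time (a new reading comes with each control period).
- env.camera(name): name is "side" or "top"; returns the picture (420x560x3 uint8, red, green, blue); there is no depth.
- env.get_calibration(name): a dict with "fov_y" (degrees; the focal length in pixels is half the picture's height over the tangent of half this angle, whatever the lens; pixels are square), "cx", "cy" (the principal point, pixels), "view" (4x4, takes a point from world to camera coordinates). Camera axes: x right, y down, z forward; pixel columns grow to the right and rows downward; lengths in m; the calibration is good to about 2 mm. A picture is of the moment at which its call begins. get_calibration takes no time and is no camera call.
- env.close_job(): hands the job in; it is judged then, once.
Trained networks look in the newest picture that a camera, given by its name, has taken for a name from the list of things; names that differ only in an ending like _2 or _b are one class to them, and where a whole thing is asked for, a point or a joint stands for the part that bears it (a point fixed in the world has none). Each returns a list of dicts, best first, with "p" (0 to 1); they miss things now and then, are a little off and sometimes report something else, mostly with a low value. They report only what shows in the picture. A call takes as long as a camera call. They do not tell look-alikes from the thing itself.
- env.spot_in(name, camera): "rect" ([centre column, centre row, width, height] as shares, 0 to 1, of the picture: columns of its width, rows of its height, round what is visible of it).
- env.cut_out(name, camera): "mask" (420x560 bool, what is visible of it) and "rect" ([centre column, centre row, width, height] as shares, 0 to 1, of the picture: columns of its width, rows of its height, round what is visible of it).
The state is a dict: "t": time; "joint_positions": joint angles; "qvel": joint speeds; "effort": joint torques, N m; "tcp_pos": TCP position; "tool_rot": TCP orientation; "wrist_force": force on the tool from outside, world axes, zero at the start; "moment": the same for the moment, N m; "width": opening from 0.0 (shut) to 1.0 (fully open); "gripper_force": force on a finger pad.
Only numpy, scipy, OpenCV 4.12 (cv2) and the standard library are available. Lean on these libraries where they do the work, as an engineer would, in place of code of your own. Each camera call takes 0.05 s, during which the arm holds its last target. There are 200 camera calls.

## Working session

There is one attempt and no reset: what is moved stays moved. The work goes in short steps, Python scripts to look and compute and a tool call to move; the robot and the scene stay as the last step left them, time stands still between calls to the robot, and variables do not carry over. Pictures are saved under pics/ and viewed, at most 10 in all, crops included, and the job is handed in when it is done.

Besides the shell and the picture viewer there is one more tool, called after "Call:" as a command line: name --argument value ..., lists and objects as JSON in quotes. apply_moves: Moves the arm, as the interface text tells. Its arguments: {"type":"object","properties":{"steps":{"type":"array"},"squeeze":{"type":"number"}},"required":["steps"]}

```bash
mkdir -p pics; python3 - <<'E'
from bench import env
import cv2,numpy as np
for c in ("side","top"):
    cv2.imwrite(f"pics/{c}0.png",cv2.cvtColor(env.camera(c),cv2.COLOR_RGB2BGR))
    k=env.get_calibration(c);print(c,k["fov_y"],k["cx"],k["cy"],np.round(k["view"],4).tolist())
    for n in ("new_jar","jar_3","stop","bookend","finger_hole","rack","bookend_face","stop_face"):
        try: print(n,[(round(d["p"],2),np.round(np.array(d["rect"])*[560,420,560,420],1).tolist()) for d in env.spot_in(n,c)])
        except Exception as e: print(n,e)
s=env.sense();print(s["t"],s["tcp_pos"],s["tool_rot"],s["width"],env.grasp_offset)
E
```

```text
side 54.93228338451539 281.101950478681 210.62513773971725 [[-0.9991, -0.0384, -0.0167, 0.573], [-0.013, 0.6635, -0.748, 0.103], [0.0398, -0.7472, -0.6635, 1.2678], [0.0, 0.0, 0.0, 1.0]]
new_jar [(0.6, [314.9, 161.1, 13.5, 13.9]), (0.52, [314.9, 183.0, 12.9, 28.5]), (0.51, [322.6, 159.6, 9.5, 25.4])]
jar_3 [(0.96, [324.0, 286.1, 14.9, 33.2]), (0.82, [287.6, 284.3, 12.4, 35.5]), (0.8, [287.0, 240.2, 16.4, 14.9]), (0.65, [287.0, 258.0, 13.0, 19.7])]
stop [(0.76, [287.5, 310.0, 20.4, 22.6])]
bookend [(0.95, [288.7, 210.5, 23.3, 43.1]), (0.51, [313.8, 162.9, 13.0, 16.0])]
finger_hole [(0.69, [289.1, 210.6, 21.5, 40.4])]
rack [(0.84, [289.4, 262.8, 30.5, 140.5]), (0.42, [288.9, 212.1, 19.2, 37.3])]
bookend_face [(0.97, [289.1, 211.6, 20.9, 37.5])]
stop_face [(0.58, [287.8, 309.8, 21.5, 24.3])]
top 45.59613927932948 269.6021389705976 202.2560271876242 [[0.0027, -1.0, 0.0013, -0.0189], [-0.9911, -0.0028, -0.133, 0.5692], [0.133, -0.0009, -0.9911, 1.2147], [0.0, 0.0, 0.0, 1.0]]
new_jar [(0.65, [358.9, 241.3, 22.6, 17.3]), (0.63, [422.9, 255.2, 36.4, 20.0]), (0.55, [392.2, 243.1, 24.6, 19.1])]
jar_3 [(0.85, [222.0, 250.8, 20.1, 16.8]), (0.74, [374.3, 183.3, 21.2, 29.1]), (0.7, [175.2, 210.2, 29.7, 23.2]), (0.69, [225.3, 210.7, 19.5, 25.2]), (0.69, [200.0, 209.7, 20.3, 21.7]), (0.63, [173.3, 250.4, 24.8, 16.6])]
stop [(0.73, [145.4, 209.9, 16.1, 23.0])]
bookend [(0.73, [290.8, 203.4, 32.5, 26.5])]
finger_hole [(0.85, [292.2, 206.8, 23.2, 28.1])]
rack [(0.75, [218.0, 209.6, 178.8, 34.2])]
bookend_face [(0.69, [289.6, 205.1, 28.6, 26.4])]
stop_face []
0.9 [ 0.16505673 -0.5246784   0.2313755 ] [ 3.10499508e+00  4.76907233e-01 -1.60530233e-05] 1.003032779592747 0.0187
```

```bash
ls; python3 -c "
import cv2,numpy as np
a=cv2.imread('pics/side0.png');b=cv2.imread('pics/top0.png')
print(a.shape,b.shape)"
```

```text
pics
(420, 560, 3) (420, 560, 3)
```

View pics/side0.png

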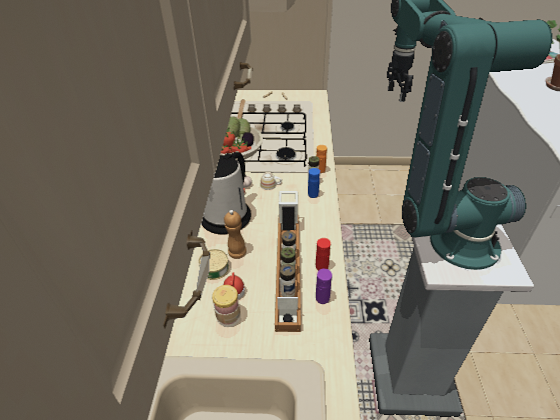

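View pics/top0.png

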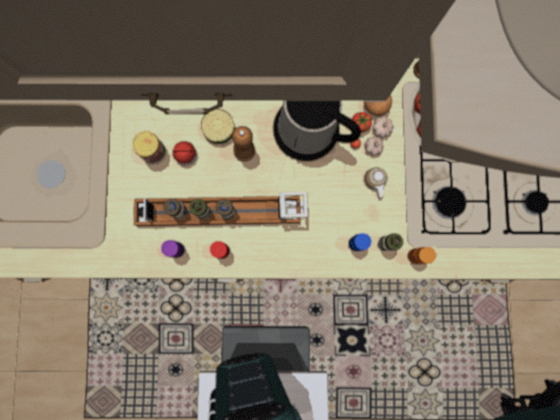

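Candidates for new_jar: top (361,242) blue, (392,242) green/glass with dark lid and (423,255) orange; in the side view (314,183), (314,161) and (322,158). The middle one is glass with a dark lid, like the rack jars, so it fits. I'll confirm it in an enlarged crop and measure.

```bash
cat > h.py <<'E'
from bench import env
import cv2,numpy as np
from scipy.optimize import least_squares
def cal(c):
    k=env.get_calibration(c);f=210/np.tan(np.radians(k["fov_y"])/2);return f,k["cx"],k["cy"],np.array(k["view"])
def proj(P,c):
    f,cx,cy,V=cal(c);q=np.atleast_2d(P)@V[:3,:3].T+V[:3,3];return np.c_[f*q[:,0]/q[:,2]+cx,f*q[:,1]/q[:,2]+cy]
def onplane(uv,z,c):
    f,cx,cy,V=cal(c);R=V[:3,:3];o=-R.T@V[:3,3];uv=np.atleast_2d(uv)
    d=np.c_[(uv[:,0]-cx)/f,(uv[:,1]-cy)/f,np.ones(len(uv))]@R
    return o+d*((z-o[2])/d[:,2])[:,None]
def tri(us,ut):
    r=least_squares(lambda p:np.r_[proj(p,"side")[0]-us,proj(p,"top")[0]-ut],[.5,0,.1]);return r.x,np.abs(r.fun).max()
def crop(c,x0,y0,x1,y1,s,name):
    im=cv2.cvtColor(env.camera(c),cv2.COLOR_RGB2BGR)[y0:y1,x0:x1]
    im=cv2.resize(im,None,fx=s,fy=s,interpolation=cv2.INTER_CUBIC);return im
E
python3 - <<'E'
from h import *
a=crop("side",260,140,345,200,4,"");b=crop("side",265,190,345,335,4,"")
c=crop("top",340,220,440,275,4,"");d=crop("top",125,180,320,240,4,"")
C=np.zeros((600,800,3),np.uint8)
C[:240,:340]=a;C[:220,390:790]=c;C[250:490,:780]=d
cv2.imwrite("pics/c1.png",C);cv2.imwrite("pics/c2.png",b)
for n in ("new_jar","jar_3","bookend"):
  for cam in ("side","top"):
    for m in env.cut_out(n,cam):
        k=m["mask"];v,u=np.nonzero(k); print(n,cam,round(m["p"],2),k.sum(),"u",u.min(),u.max(),"v",v.min(),v.max(),"mean",u.mean().round(1),v.mean().round(1))
print(proj([.165,-.525,.231],"side"),proj([.165,-.525,.231],"top"))
E
```

```text
new_jar side 0.86 312 u 308 320 v 168 197 mean 313.8 183.0
new_jar side 0.77 216 u 317 327 v 145 172 mean 322.5 157.4
new_jar side 0.51 101 u 309 319 v 157 167 mean 313.5 161.9
new_jar top 0.94 399 u 408 435 v 247 264 mean 421.2 255.6
new_jar top 0.85 392 u 378 403 v 233 251 mean 390.5 242.6
new_jar top 0.6 331 u 348 370 v 233 251 mean 359.4 242.5
jar_3 side 0.8 436 u 316 330 v 237 269 mean 322.9 253.2
jar_3 side 0.75 471 u 280 295 v 264 296 mean 287.5 280.5
jar_3 side 0.73 227 u 282 296 v 231 248 mean 288.8 240.1
jar_3 side 0.68 463 u 316 331 v 269 303 mean 323.6 285.9
jar_3 top 0.75 400 u 163 186 v 197 220 mean 174.5 208.7
jar_3 top 0.65 292 u 210 229 v 241 258 mean 219.4 249.8
jar_3 top 0.59 286 u 216 234 v 199 218 mean 225.0 208.7
jar_3 top 0.58 317 u 190 210 v 199 219 mean 200.0 209.1
jar_3 top 0.56 350 u 161 184 v 240 257 mean 172.4 248.7
jar_3 top 0.27 692 u 232 254 v 126 161 mean 243.1 143.6
bookend side 0.89 527 u 279 297 v 191 228 mean 287.4 210.9
bookend top 0.84 647 u 278 307 v 192 218 mean 291.5 205.6
[[394.41169531  98.4261001 ]] [[520.76103385 388.81980448]]
```

View pics/c1.png

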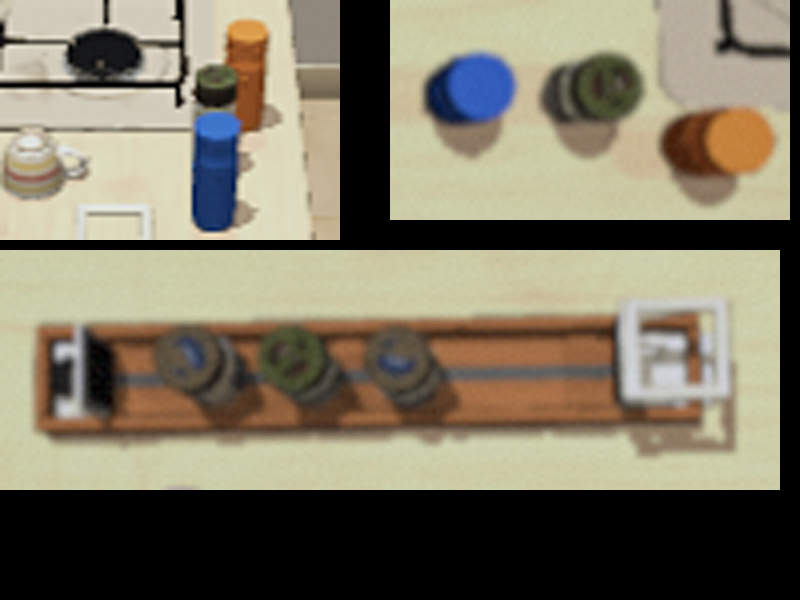

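View pics/c2.png

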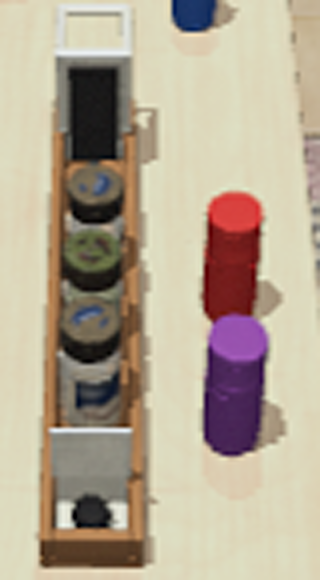

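The crop confirms it. The glass jar with the black lid and a green lid picture, top (394.5,241.5) and side (314,159.5), stands between the blue and orange look-alikes, so it is new_jar. The rack holds three jars, with the stop at its left end and the flap's finger hole near top (292,205).

```bash
python3 - <<'E'
from h import *
np.set_printoptions(precision=4,suppress=True)
A=lambda x,y,ox,oy,px=0,py=0:np.array([(x-px+.5)/4-.5+ox,(y-py+.5)/4-.5+oy])
s1=lambda x,y:A(x,y,260,140); t1=lambda x,y:A(x,y,340,220,390,0); t2=lambda x,y:A(x,y,125,180,0,250); s2=lambda x,y:A(x,y,265,190)
for n,us,ut in (("new",s1(216,79),t1(609,87)),("blue",s1(217,126),t1(480,88)),("orange",s1(247,31),t1(740,140)),
  ("j a",s2(89,316),t2(187,358)),("j b",s2(91,246),t2(292,358)),("j c",s2(96,183),t2(399,357)),
  ("flap FR",s2(57,5),t2(731,301)),("flap nearR",s2(132,5),t2(731,402)),("flap FL",s2(57,52),t2(618,302)),("flap nearL",s2(132,50),t2(618,404)),
  ("red",s2(234,211),A(0,0,0,0)*0+[219.4,249]),):
    p,e=tri(us,ut);print(n,p,round(e,2),"top@.105",onplane(ut,.105,"top")[0][:2],"side",onplane(us,.105,"side")[0][:2])
R=onplane([t2(38,326),t2(40,432),t2(700,318),t2(700,425)],.034,"top");print(R)
print("stop top edge",onplane([t2(80,325),t2(80,415)],.09,"top"))
# rectangles of masks
for n,c in (("espresso_cup","top"),("pepper_mill","top"),("jam_jar","top")):
    for m in env.spot_in(n,c)[:2]: print(n,m["p"],onplane(np.array(m["rect"][:2])*[560,420],.1,c))
E
```

```text
new [ 0.4681 -0.3118  0.0997] 0.39 top@.105 [ 0.4684 -0.3105] side [ 0.4671 -0.3037]
blue [ 0.4677 -0.2351  0.1032] 0.01 top@.105 [ 0.4676 -0.2348] side [ 0.4678 -0.2326]
orange [ 0.4374 -0.3871  0.1022] 0.27 top@.105 [ 0.4377 -0.3863] side [ 0.4367 -0.3825]
j a [0.5481 0.2133 0.1151] 0.08 top@.105 [0.5492 0.2153] side [0.5486 0.2048]
j b [0.5483 0.1517 0.1152] 0.12 top@.105 [0.5494 0.1532] side [0.549  0.1422]
j c [0.5481 0.0891 0.1135] 0.47 top@.105 [0.5501 0.0898] side [0.547  0.0809]
flap FR [ 0.5824 -0.1061  0.1178] 0.1 top@.105 [ 0.5842 -0.1071] side [ 0.5837 -0.1221]
flap nearR [ 0.5226 -0.1056  0.1191] 0.08 top@.105 [ 0.5239 -0.1066] side [ 0.5228 -0.1232]
flap FL [ 0.5801 -0.0395  0.1254] 0.11 top@.105 [ 0.5835 -0.0399] side [ 0.5812 -0.0633]
flap nearL [ 0.521  -0.0395  0.128 ] 0.46 top@.105 [ 0.5225 -0.0399] side [ 0.5224 -0.0668]
red [0.4493 0.1006 0.0989] 0.19 top@.105 [0.4495 0.1   ] side [0.4493 0.1066]
[[ 0.5781  0.3237  0.034 ]
 [ 0.5112  0.3198  0.034 ]
 [ 0.5843 -0.093   0.034 ]
 [ 0.5167 -0.0926  0.034 ]]
stop top edge [[0.5708 0.2832 0.09  ]
 [0.5166 0.2812 0.09  ]]
espresso_cup 0.78 [[ 0.6079 -0.2682  0.1   ]]
pepper_mill 0.91 [[0.7056 0.0456 0.1   ]]
jam_jar 0.63 [[0.6877 0.27   0.1   ]]
```

```bash
cat >> h.py <<'E'
from scipy.spatial.transform import Rotation as Ro
def go(pos,yawx=None):
    "units for a shift to world pos, tool down with tool x at world angle yawx (deg)"
    s=env.sense();R=Ro.from_rotvec(s["tool_rot"])
    print("shift",np.round(R.inv().apply(np.array(pos)-s["tcp_pos"])/.2,4),"n rows by dist",np.ceil(np.linalg.norm(np.array(pos)-s["tcp_pos"])/.0625))
    if yawx is not None:
        a=np.radians(yawx);D=np.array([[np.cos(a),np.sin(a),0],[np.sin(a),-np.cos(a),0],[0,0,-1]]).T
        print("turn",np.round((R.inv()*Ro.from_matrix(D)).as_rotvec(degrees=True)/90,4))
def st():
    s=env.sense();print("t",s["t"],"tcp",np.round(s["tcp_pos"],4),"F",np.round(s["wrist_force"],2),"w",round(s["width"],3),"j",np.round(s["joint_positions"],2))
E
python3 - <<'E'
from h import *
for p in ([.32,-.42,.21],[.468,-.312,.2]): go(p,90.8)
E
```

```text
shift [ 0.8961 -0.2667  0.1065] n rows by dist 4.0
turn [ 0.      0.     -0.8148]
shift [ 1.764  -0.5597  0.1565] n rows by dist 6.0
turn [ 0.      0.     -0.8148]
```

Call:
apply_moves --steps '[[1, [0.3, -0.09, 0.03], [0, 0, -0.1]], [1, [0.6, -0.18, 0.07], [0, 0, -0.21]], [1, [0.896, -0.267, 0.1], [0, 0, -0.32]], [1, [0.896, -0.267, 0.1], [0, 0, -0.43]], [1, [0.896, -0.267, 0.1], [0, 0, -0.54]], [1, [0.896, -0.267, 0.1], [0, 0, -0.65]], [1, [0.896, -0.267, 0.1], [0, 0, -0.75]], [1, [0.896, -0.267, 0.1], [0, 0, -0.815]], [1, [0.896, -0.267, 0.1], [0, 0, -0.815]], [1, [0.896, -0.267, 0.1], [0, 0, -0.815]]]' --squeeze 25

```text
t: 2.8
tcp_pos: [0.32, -0.42, 0.2114]
tool_rot: [2.207, 2.235, -0.0]
wrist_force: [0.7, 1.3, -0.2]
width: 1.001
gripper_force: 0.0
```

```bash
python3 - <<'E'
from h import *
st();go([.468,-.311,.2],90.8);go([.468,-.311,.05],90.8)
E
```

```text
t 2.8 tcp [ 0.32   -0.42    0.2114] F [ 0.68  1.28 -0.2 ] w 1.001 j [-1.03  0.04  1.46 -0.    1.64 -1.04]
shift [0.5353 0.7471 0.0567] n rows by dist 3.0
turn [ 0.      0.0001 -0.0008]
shift [0.5354 0.747  0.8067] n rows by dist 4.0
turn [ 0.      0.0001 -0.0008]
```

Call:
apply_moves --steps '[[1, [0.18, 0.25, 0.02], [0, 0, 0]], [1, [0.36, 0.5, 0.04], [0, 0, 0]], [1, [0.536, 0.747, 0.057], [0, 0, 0]], [1, [0.536, 0.747, 0.057], [0, 0, 0]], [1, [0.536, 0.747, 0.2], [0, 0, 0]], [1, [0.536, 0.747, 0.35], [0, 0, 0]], [1, [0.536, 0.747, 0.5], [0, 0, 0]], [1, [0.536, 0.747, 0.65], [0, 0, 0]], [1, [0.536, 0.747, 0.75], [0, 0, 0]], [1, [0.536, 0.747, 0.807], [0, 0, 0]], [1, [0.536, 0.747, 0.807], [0, 0, 0]]]'

```text
t: 4.18
tcp_pos: [0.467, -0.3109, 0.0493]
tool_rot: [-2.206, -2.235, 0.001]
wrist_force: [-0.4, -0.2, -0.3]
width: 1.002
gripper_force: 0.0
```

```bash
python3 - <<'E'
from h import *
st()
a=crop("side",270,110,370,210,4,"");b=crop("top",335,215,435,300,4,"")
C=np.zeros((400,800,3),np.uint8);C[:,:400]=a;C[:340,400:]=b;cv2.imwrite("pics/g1.png",C)
E
```

```text
t 4.175 tcp [ 0.467  -0.3109  0.0493] F [-0.44 -0.17 -0.35] w 1.002 j [-0.69  0.22  1.59 -0.    1.33 -0.7 ]
```

View pics/g1.png

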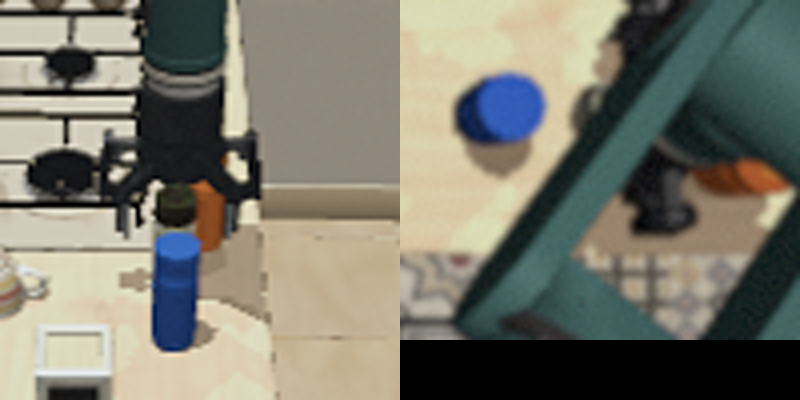

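The crop shows the fingers on both sides of the new jar's lid, side (314,160), with the lid centred between them and both neighbours clear. I'll close and lift.

Call:
apply_moves --steps '[[-0.1, [0, 0, 0], [0, 0, 0]], [-0.3, [0, 0, 0], [0, 0, 0]], [-0.5, [0, 0, 0], [0, 0, 0]], [-0.5, [0, 0, 0], [0, 0, 0]], [-0.5, [0, 0, 0], [0, 0, 0]], [-0.5, [0, 0, 0], [0, 0, 0]], [-0.5, [0, 0, -0.1], [0, 0, 0]], [-0.5, [0, 0, -0.3], [0, 0, 0]], [-0.5, [0, 0, -0.5], [0, 0, 0]], [-0.5, [0, 0, -0.7], [0, 0, 0]], [-0.5, [0, 0, -0.8], [0, 0, 0]], [-0.5, [0, 0, -0.8], [0, 0, 0]]]' --squeeze 30

```text
t: 5.78
tcp_pos: [0.4684, -0.3111, 0.2112]
tool_rot: [2.204, 2.235, 0.0]
wrist_force: [0.0, 0.1, -0.8]
width: 0.474
gripper_force: 31.0
```

```bash
python3 - <<'E'
from h import *
st();go([.5485,-.15,.21],90.8);go([.5485,.015,.21],90.8)
E
```

```text
t 5.775 tcp [ 0.4684 -0.3111  0.2112] F [ 0.01  0.1  -0.84] w 0.474 j [-0.69  0.12  1.38 -0.    1.64 -0.7 ]
shift [0.7998 0.412  0.0053] n rows by dist 3.0
turn [0.0014 0.0013 0.0001]
shift [1.6248 0.4237 0.0036] n rows by dist 6.0
turn [0.0014 0.0013 0.0001]
```

Call:
apply_moves --steps '[[-0.5, [0.2, 0.1, 0], [0, 0, 0]], [-0.5, [0.45, 0.22, 0], [0, 0, 0]], [-0.5, [0.7, 0.34, 0], [0, 0, 0]], [-0.5, [0.9, 0.415, 0], [0, 0, 0]], [-0.5, [0.9, 0.415, 0], [0, 0, 0]]]'

```text
t: 6.4
tcp_pos: [0.548, -0.1263, 0.2071]
tool_rot: [-2.197, -2.239, 0.002]
wrist_force: [-0.5, -1.0, 0.1]
width: 0.471
gripper_force: 30.9
```

Call:
apply_moves --steps '[[-0.5, [0.2, 0.003, 0], [0, 0, 0]], [-0.5, [0.45, 0.006, 0], [0, 0, 0]], [-0.5, [0.65, 0.009, 0], [0, 0, 0]], [-0.5, [0.725, 0.01, 0], [0, 0, 0]], [-0.5, [0.725, 0.01, 0], [0, 0, 0]], [-0.5, [0.725, 0.01, 0], [0, 0, 0]]]'

```text
t: 7.15
tcp_pos: [0.5481, 0.014, 0.2093]
tool_rot: [2.207, 2.235, -0.002]
wrist_force: [0.1, -0.4, -0.3]
width: 0.471
gripper_force: 30.9
```

```bash
python3 - <<'E'
from h import *
st();go([.549,.015,.06],90.8)
a=crop("side",265,160,340,310,4,"");b=crop("top",125,170,325,260,2,"")
C=np.zeros((600,800,3),np.uint8);C[:,:300]=a;C[:180,350:750]=b;cv2.imwrite("pics/g2.png",C)
E
```

```text
t 7.15 tcp [0.5481 0.014  0.2093] F [ 0.07 -0.37 -0.27] w 0.471 j [-0.08  0.09  1.41 -0.    1.64 -0.09]
shift [0.0056 0.005  0.7467] n rows by dist 3.0
turn [-0.0006  0.0006 -0.0009]
```

View pics/g2.png

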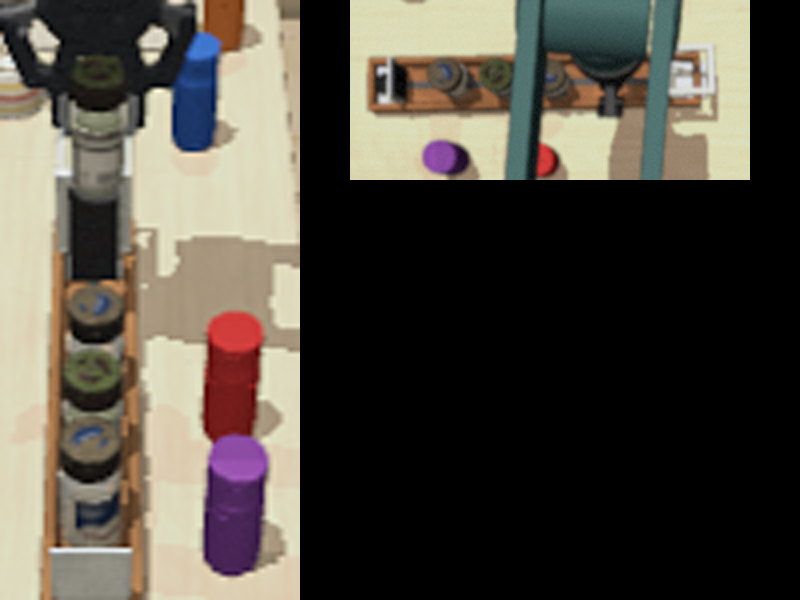

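The crop shows the jar upright in the gripper, lid at side (289.5,177), with the row ahead of it and the bookend behind. I'll check its x against the row in the same camera.

```bash
python3 - <<'E'
from h import *
A=lambda x,y:np.array([(x+.5)/4-.5+265,(y+.5)/4-.5+160])
print(onplane(A(99,70),.265,"side"))
for p in ((95,305),(93,369),(91,437)): print(onplane(A(*p),.115,"side"))
print("rack lips side @.034:",onplane([A(57,260),A(134,260),A(49,530),A(143,530)],.034,"side"))
E
```

```text
[[0.54587228 0.01659969 0.265     ]]
[[0.54740717 0.09291154 0.115     ]]
[[0.54723728 0.15414354 0.115     ]]
[[0.54698961 0.21405187 0.115     ]]
rack lips side @.034: [[ 0.58155199 -0.03776419  0.034     ]
 [ 0.51982641 -0.03905255  0.034     ]
 [ 0.5756681   0.22814587  0.034     ]
 [ 0.511884    0.22649743  0.034     ]]
```

Call:
apply_moves --steps '[[-0.5, [0.005, 0.008, 0.1], [0, 0, 0]], [-0.5, [0.005, 0.008, 0.25], [0, 0, 0]], [-0.5, [0.005, 0.008, 0.4], [0, 0, 0]], [-0.5, [0.005, 0.008, 0.5], [0, 0, 0]], [-0.5, [0.005, 0.008, 0.57], [0, 0, 0]], [-0.5, [0.005, 0.008, 0.63], [0, 0, 0]], [-0.5, [0.005, 0.008, 0.67], [0, 0, 0]], [-0.5, [0.005, 0.008, 0.7], [0, 0, 0]], [-0.5, [0.005, 0.008, 0.7], [0, 0, 0]]]'

```text
t: 8.38
tcp_pos: [0.5497, 0.0166, 0.0697]
tool_rot: [-2.205, -2.237, 0.0]
wrist_force: [0.2, 0.2, -1.0]
width: 0.471
gripper_force: 31.0
```

Call:
apply_moves --steps '[[-0.5, [0, 0, 0.015], [0, 0, 0]], [-0.5, [0, 0, 0.03], [0, 0, 0]], [-0.5, [0, 0, 0.042], [0, 0, 0]], [-0.5, [0, 0, 0.048], [0, 0, 0]], [-0.5, [0, 0, 0.048], [0, 0, 0]], [-0.5, [0, 0, 0.048], [0, 0, 0]]]'

```text
t: 9.12
tcp_pos: [0.5498, 0.0166, 0.0606]
tool_rot: [2.206, 2.237, -0.0]
wrist_force: [-1.7, -0.4, 2.6]
width: 0.47
gripper_force: 30.9
```

Call:
apply_moves --steps '[[-0.5, [0, 0, 0.004], [0, 0, 0]], [-0.5, [0, 0, 0.004], [0, 0, 0]], [-0.5, [0, 0, 0.004], [0, 0, 0]]]'

```text
t: 9.5
tcp_pos: [0.5499, 0.0165, 0.0606]
tool_rot: [2.205, 2.237, 0.0]
wrist_force: [-0.6, -0.6, 5.9]
width: 0.472
gripper_force: 31.3
```

On the floor of the rack (force rising, no further descent). Now I'll release and rise.

Call:
apply_moves --steps '[[-0.2, [0, 0, 0], [0, 0, 0]], [0.1, [0, 0, 0], [0, 0, 0]], [0.4, [0, 0, 0], [0, 0, 0]], [0.4, [0, 0, 0], [0, 0, 0]], [0.4, [0, 0, 0], [0, 0, 0]], [0.4, [0, 0, -0.1], [0, 0, 0]], [0.4, [0, 0, -0.3], [0, 0, 0]], [0.4, [0, 0, -0.5], [0, 0, 0]], [0.4, [0, 0, -0.7], [0, 0, 0]], [0.4, [0, 0, -0.75], [0, 0, 0]], [-1, [-0.3, 0, -0.75], [0, 0, 0]], [-1, [-0.45, 0.005, -0.75], [0, 0, 0]], [-1, [-0.45, 0.005, -0.75], [0, 0, 0]], [-1, [-0.45, 0.005, -0.75], [0, 0, 0]]]'

```text
t: 11.25
tcp_pos: [0.5516, -0.0729, 0.2082]
tool_rot: [-2.204, -2.236, 0.001]
wrist_force: [0.3, -0.2, 0.2]
width: 0.0
gripper_force: 0.0
```

```bash
python3 - <<'E'
from h import *
st();go([.551,-.073,.15],90.8)
a=crop("side",265,160,340,310,4,"");b=crop("top",125,170,325,260,2,"")
C=np.zeros((600,800,3),np.uint8);C[:,:300]=a;C[:180,350:750]=b;cv2.imwrite("pics/g3.png",C)
E
```

```text
t 11.25 tcp [ 0.5516 -0.0729  0.2082] F [ 0.34 -0.15  0.17] w 0.0 j [-0.23  0.11  1.39  0.    1.64 -0.25]
shift [-0.001  -0.0025  0.2912] n rows by dist 1.0
turn [-0.0013 -0.0007  0.0002]
```

View pics/g3.png

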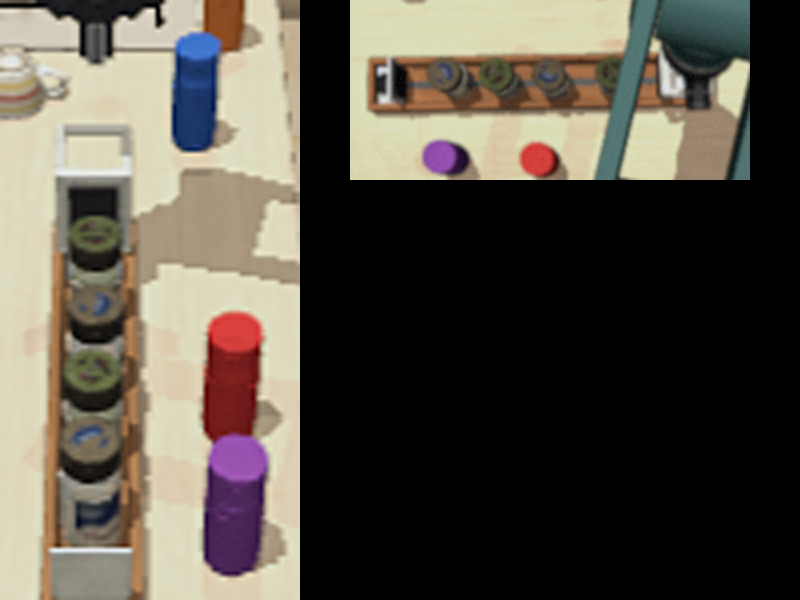

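The crop shows the new jar standing in the channel, lid at side (288.5,219), with the bookend free behind it and the shut fingers above at (289,174). I'll check the fingertips over the hole.

```bash
python3 - <<'E'
from h import *
A=lambda x,y:np.array([(x+.5)/4-.5+265,(y+.5)/4-.5+160])
print("tips",onplane(A(97,60),.208,"side"))
print("hole corners",onplane([A(65,136),A(122,136),A(66,169),A(121,169)],.123,"side"))
print("flap",onplane([A(56,126),A(131,126),A(56,174),A(131,174)],.123,"side"))
t2=lambda x,y:np.array([(x+.5)/4-.5+125,(y-250+.5)/4-.5+180])
print("hole top",onplane([t2(640,315),t2(718,315),t2(640,390),t2(718,390)],.123,"top"))
print("flap top",onplane([t2(618,301),t2(731,301),t2(618,403),t2(731,402)],.123,"top"))
E
```

```text
tips [[ 0.5495866  -0.07182929  0.208     ]]
hole corners [[ 0.57548206 -0.08602494  0.123     ]
 [ 0.53059802 -0.08682975  0.123     ]
 [ 0.57315199 -0.04589815  0.123     ]
 [ 0.53086543 -0.04669164  0.123     ]]
flap [[ 0.58311699 -0.09844861  0.123     ]
 [ 0.52362306 -0.09949989  0.123     ]
 [ 0.58059368 -0.03983605  0.123     ]
 [ 0.52313574 -0.04092129  0.123     ]]
hole top [[ 0.57302898 -0.05240136  0.123     ]
 [ 0.57315971 -0.09803125  0.123     ]
 [ 0.52891097 -0.05234321  0.123     ]
 [ 0.52903886 -0.09774412  0.123     ]]
flap top [[ 0.58127666 -0.039531    0.123     ]
 [ 0.58146682 -0.10569776  0.123     ]
 [ 0.52127289 -0.03953974  0.123     ]
 [ 0.52204183 -0.10525963  0.123     ]]
```

Call:
apply_moves --steps '[[-1, [0, 0.002, 0.15], [0, 0, 0]], [-1, [0, 0.002, 0.3], [0, 0, 0]], [-1, [0, 0.002, 0.38], [0, 0, 0]], [-1, [0, 0.002, 0.43], [0, 0, 0]], [-1, [0, 0.002, 0.47], [0, 0, 0]], [-1, [0, 0.002, 0.48], [0, 0, 0]]]'

```text
t: 12.1
tcp_pos: [0.5527, -0.0734, 0.1136]
tool_rot: [2.205, 2.237, 0.0]
wrist_force: [-0.3, -0.0, 0.6]
width: -0.001
gripper_force: 0.0
```

Call:
apply_moves --steps '[[-1, [0, 0, 0.06], [0, 0, 0]], [-1, [0, 0, 0.115], [0, 0, 0]], [-1, [0, 0, 0.115], [0, 0, 0]], [-1, [0.015, 0, 0.115], [0, 0, 0]], [-1, [0.03, 0, 0.115], [0, 0, 0]], [-1, [0.045, 0, 0.115], [0, 0, 0]], [-1, [0.06, 0, 0.115], [0, 0, 0]], [-1, [0.08, 0, 0.115], [0, 0, 0]], [-1, [0.1, 0, 0.115], [0, 0, 0]], [-1, [0.12, 0, 0.115], [0, 0, 0]], [-1, [0.14, 0, 0.115], [0, 0, 0]], [-1, [0.16, 0, 0.115], [0, 0, 0]]]'

```text
t: 13.6
tcp_pos: [0.5521, -0.0412, 0.0906]
tool_rot: [2.205, 2.237, -0.0]
wrist_force: [-0.5, -1.4, 0.8]
width: -0.003
gripper_force: 0.8
```

Call:
apply_moves --steps '[[-1, [0.02, 0, 0], [0, 0, 0]], [-1, [0.04, 0, 0], [0, 0, 0]], [-1, [0.06, 0, 0], [0, 0, 0]], [-1, [0.08, 0, 0], [0, 0, 0]], [-1, [0.1, 0, 0], [0, 0, 0]], [-1, [0.12, 0, 0], [0, 0, 0]], [-1, [0.14, 0, 0], [0, 0, 0]], [-1, [0.16, 0, 0], [0, 0, 0]], [-1, [0.18, 0, 0], [0, 0, 0]], [-1, [0.2, 0, 0], [0, 0, 0]]]'

```text
t: 14.85
tcp_pos: [0.5513, -0.0012, 0.0904]
tool_rot: [-2.205, -2.237, 0.001]
wrist_force: [-1.6, -3.0, 1.2]
width: -0.002
gripper_force: 1.1
```

Call:
apply_moves --steps '[[-1, [0.02, 0, 0], [0, 0, 0]], [-1, [0.04, 0, 0], [0, 0, 0]], [-1, [0.06, 0, 0], [0, 0, 0]], [-1, [0.08, 0, 0], [0, 0, 0]], [-1, [0.1, 0, 0], [0, 0, 0]], [-1, [0.12, 0, 0], [0, 0, 0]], [-1, [0.14, 0, 0], [0, 0, 0]], [-1, [0.16, 0, 0], [0, 0, 0]], [-1, [0.18, 0, 0], [0, 0, 0]], [-1, [0.2, 0, 0], [0, 0, 0]], [-1, [0.22, 0, 0], [0, 0, 0]], [-1, [0.24, 0, 0], [0, 0, 0]]]'

```text
t: 16.35
tcp_pos: [0.5507, 0.0468, 0.0904]
tool_rot: [-2.206, -2.237, 0.0]
wrist_force: [-2.5, -3.7, 0.7]
width: -0.0
gripper_force: 1.5
```

```bash
python3 - <<'E'
from h import *
st()
a=crop("side",265,190,340,335,4,"");b=crop("top",125,170,325,260,2,"")
C=np.zeros((580,800,3),np.uint8);C[:,:300]=a;C[:180,350:750]=b;cv2.imwrite("pics/g4.png",C)
E
```

```text
t 16.35 tcp [0.5507 0.0468 0.0904] F [-2.47 -3.66  0.7 ] w -0.0 j [-0.02  0.16  1.57 -0.    1.41 -0.03]
```

View pics/g4.png

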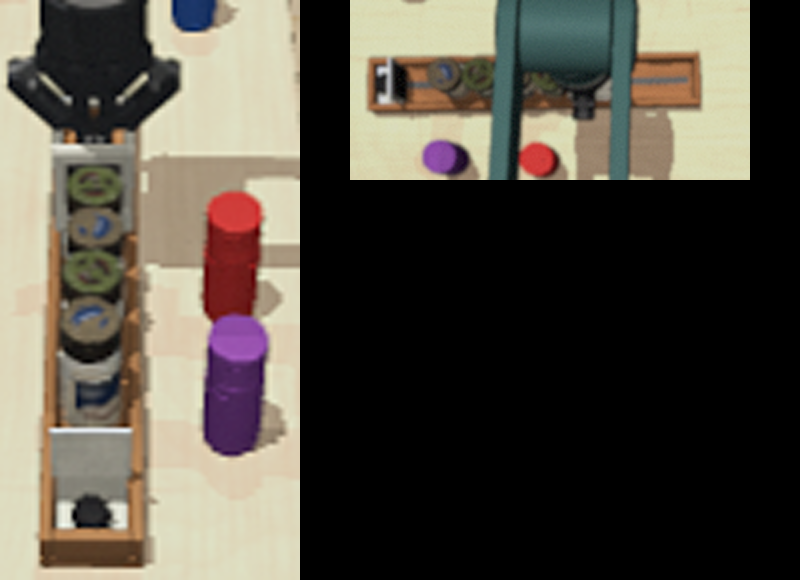

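The crop shows all four jars nearly touching, lids at side y 237–270, with a gap left to the stop at (288,300). I'll keep going in smaller bites and watch the force.

Call:
apply_moves --steps '[[-1, [0.015, -0.005, 0], [0, 0, 0]], [-1, [0.03, -0.005, 0], [0, 0, 0]], [-1, [0.045, -0.005, 0], [0, 0, 0]], [-1, [0.06, -0.005, 0], [0, 0, 0]], [-1, [0.075, -0.005, 0], [0, 0, 0]]]'

```text
t: 17.08
tcp_pos: [0.55, 0.0617, 0.0908]
tool_rot: [2.205, 2.236, 0.001]
wrist_force: [2.8, -3.7, -0.6]
width: 0.001
gripper_force: 1.9
```

Call:
apply_moves --steps '[[-1, [0.015, 0, 0], [0, 0, 0]], [-1, [0.03, 0, 0], [0, 0, 0]], [-1, [0.045, 0, 0], [0, 0, 0]]]'

```text
t: 17.45
tcp_pos: [0.5497, 0.0707, 0.0908]
tool_rot: [2.205, 2.237, 0.001]
wrist_force: [3.1, -4.3, 0.2]
width: -0.003
gripper_force: 1.9
```

Call:
apply_moves --steps '[[-1, [0.01, 0, 0], [0, 0, 0]], [-1, [0.02, 0, 0], [0, 0, 0]]]'

```text
t: 17.7
tcp_pos: [0.5495, 0.0746, 0.0907]
tool_rot: [2.205, 2.237, 0.0]
wrist_force: [2.3, -3.5, 0.6]
width: -0.002
gripper_force: 2.0
```

Call:
apply_moves --steps '[[-1, [0.01, 0, 0], [0, 0, 0]], [-1, [0.02, 0, 0], [0, 0, 0]]]'

```text
t: 17.95
tcp_pos: [0.5493, 0.0786, 0.0907]
tool_rot: [2.206, 2.237, -0.0]
wrist_force: [1.1, -4.1, 2.0]
width: -0.001
gripper_force: 2.0
```

```bash
python3 - <<'E'
from h import *
st()
a=crop("side",265,225,340,325,6,"");cv2.imwrite("pics/g5.png",a)
E
```

```text
t 17.95 tcp [0.5493 0.0786 0.0907] F [ 1.1  -4.12  2.03] w -0.001 j [ 0.04  0.17  1.56 -0.    1.41  0.03]
```

View pics/g5.png

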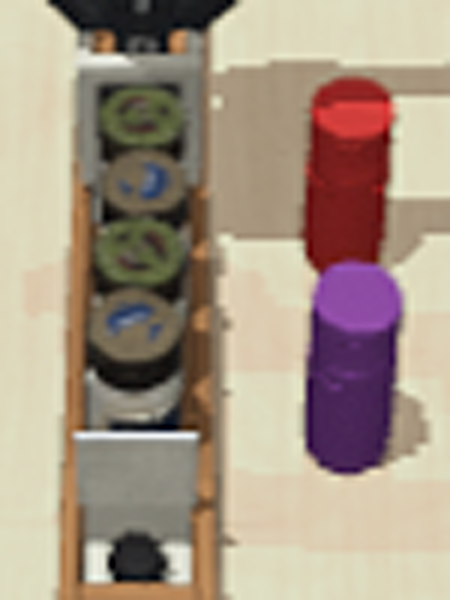

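The crop shows the four lids touching, at side y 244–279, and the stop's top edge at y 297. I'll compute the remaining gap.

```bash
python3 - <<'E'
from h import *
A=lambda x,y:np.array([(x+.5)/6-.5+265,(y+.5)/6-.5+225])
for p in ((141,116),(144,181),(140,250),(136,322)): print(onplane(A(*p),.115,"side"))
print(onplane(A(136,436),.09,"side"))
E
```

```text
[[0.54743195 0.12431426 0.115     ]]
[[0.54505497 0.1645805  0.115     ]]
[[0.54580832 0.20509286 0.115     ]]
[[0.54647724 0.24503617 0.115     ]]
[[0.54554909 0.28544512 0.09      ]]
```

Call:
apply_moves --steps '[[-1, [0.01, 0, 0], [0, 0, 0]], [-1, [0.02, 0, 0], [0, 0, 0]]]'

```text
t: 18.25
tcp_pos: [0.5491, 0.0826, 0.0906]
tool_rot: [-2.206, -2.237, 0.0]
wrist_force: [2.2, -5.1, 2.9]
width: -0.0
gripper_force: 2.0
```

Call:
apply_moves --steps '[[-1, [0.01, 0, 0], [0, 0, 0]], [-1, [0.015, 0, 0], [0, 0, 0]]]'

```text
t: 18.5
tcp_pos: [0.549, 0.0857, 0.0905]
tool_rot: [-2.205, -2.237, 0.001]
wrist_force: [1.6, -4.3, 3.3]
width: 0.0
gripper_force: 2.0
```

Call:
apply_moves --steps '[[-1, [0.005, 0, 0], [0, 0, 0]], [-1, [0.01, 0, 0], [0, 0, 0]]]'

```text
t: 18.75
tcp_pos: [0.549, 0.0876, 0.0905]
tool_rot: [-2.205, -2.237, 0.001]
wrist_force: [0.6, -4.6, 2.7]
width: -0.003
gripper_force: 2.0
```

Call:
apply_moves --steps '[[-1, [0.005, 0, 0], [0, 0, 0]], [-1, [0.01, 0, 0], [0, 0, 0]]]'

```text
t: 19.0
tcp_pos: [0.549, 0.0896, 0.0904]
tool_rot: [-2.205, -2.237, 0.001]
wrist_force: [1.3, -4.3, 2.5]
width: -0.003
gripper_force: 2.0
```

Call:
apply_moves --steps '[[-1, [0.005, 0, 0], [0, 0, 0]], [-1, [0.01, 0, 0], [0, 0, 0]]]'

```text
t: 19.25
tcp_pos: [0.5489, 0.0916, 0.0904]
tool_rot: [-2.205, -2.237, 0.001]
wrist_force: [-0.8, -4.9, 3.2]
width: -0.0
gripper_force: 2.0
```

Call:
apply_moves --steps '[[-1, [0.005, 0, 0], [0, 0, 0]], [-1, [0.01, 0, 0], [0, 0, 0]]]'

```text
t: 19.5
tcp_pos: [0.5489, 0.0927, 0.0904]
tool_rot: [2.205, 2.236, -0.003]
wrist_force: [-0.7, -7.8, 3.2]
width: -0.001
gripper_force: 3.9
```

Call:
apply_moves --steps '[[-1, [0.003, 0, 0], [0, 0, 0]], [-1, [0.005, 0, 0], [0, 0, 0]]]'

```text
t: 19.75
tcp_pos: [0.5489, 0.0927, 0.0905]
tool_rot: [2.205, 2.235, -0.005]
wrist_force: [-1.0, -9.6, 3.2]
width: -0.002
gripper_force: 4.7
```

The row is tight: the force rose to 9.6 N with no travel, at TCP y 0.0927. I'll reverse through the play.

Call:
apply_moves --steps '[[-1, [-0.02, 0, 0], [0, 0, 0]], [-1, [-0.05, 0, 0], [0, 0, 0]], [-1, [-0.08, 0, 0], [0, 0, 0]], [-1, [-0.08, 0, 0], [0, 0, 0]], [-1, [-0.08, 0, 0], [0, 0, 0]]]'

```text
t: 20.38
tcp_pos: [0.5493, 0.0787, 0.0904]
tool_rot: [-2.205, -2.237, -0.0]
wrist_force: [0.6, -0.1, -0.1]
width: 0.002
gripper_force: 0.0
```

Call:
apply_moves --steps '[[-1, [-0.01, 0, 0], [0, 0, 0]], [-1, [-0.015, 0, 0], [0, 0, 0]], [-1, [-0.015, 0, 0], [0, 0, 0]]]'

```text
t: 20.75
tcp_pos: [0.5494, 0.0755, 0.0905]
tool_rot: [2.206, 2.237, 0.0]
wrist_force: [-0.2, -0.0, -0.2]
width: 0.003
gripper_force: 0.0
```

Call:
apply_moves --steps '[[-1, [-0.01, 0, 0], [0, 0, 0]], [-1, [-0.01, 0, 0], [0, 0, 0]]]'

```text
t: 21.0
tcp_pos: [0.5494, 0.0734, 0.0905]
tool_rot: [2.206, 2.237, -0.0]
wrist_force: [0.5, -0.2, 0.2]
width: 0.004
gripper_force: 0.0
```

Call:
apply_moves --steps '[[-1, [-0.01, 0, 0], [0, 0, 0]], [-1, [-0.01, 0, 0], [0, 0, 0]]]'

```text
t: 21.25
tcp_pos: [0.5494, 0.0714, 0.0905]
tool_rot: [2.206, 2.237, -0.0]
wrist_force: [-0.3, 0.6, 0.7]
width: 0.002
gripper_force: 0.0
```

Call:
apply_moves --steps '[[-1, [-0.005, 0, 0], [0, 0, 0]], [-1, [-0.005, 0, 0], [0, 0, 0]]]'

```text
t: 21.5
tcp_pos: [0.5494, 0.0706, 0.0905]
tool_rot: [-2.206, -2.237, -0.0]
wrist_force: [-1.0, -0.6, 0.1]
width: 0.003
gripper_force: 0.1
```

Call:
apply_moves --steps '[[-1, [-0.005, 0, 0], [0, 0, 0]], [-1, [-0.005, 0, 0], [0, 0, 0]]]'

```text
t: 21.75
tcp_pos: [0.5494, 0.0698, 0.0905]
tool_rot: [-2.205, -2.237, -0.001]
wrist_force: [-0.6, 1.4, -0.2]
width: 0.003
gripper_force: 0.8
```

Call:
apply_moves --steps '[[-1, [-0.01, 0, 0], [0, 0, 0]], [-1, [-0.02, 0, 0], [0, 0, 0]], [-1, [-0.03, 0, 0], [0, 0, 0]], [-1, [-0.04, 0, 0], [0, 0, 0]], [-1, [-0.045, 0, 0], [0, 0, 0]], [-1, [-0.045, 0, 0], [0, 0, 0]], [-1, [-0.045, 0, 0], [0, 0, 0]]]'

```text
t: 22.62
tcp_pos: [0.5496, 0.0603, 0.0905]
tool_rot: [2.205, 2.237, -0.001]
wrist_force: [-0.6, -0.4, 0.4]
width: -0.0
gripper_force: 0.2
```

The bookend is about 10.4 mm back. I'll centre the fingers in the hole, lift out and retreat.

Call:
apply_moves --steps '[[-1, [0.03, 0, 0], [0, 0, 0]], [-1, [0.055, 0, 0], [0, 0, 0]], [-1, [0.055, 0, 0], [0, 0, 0]], [-1, [0.055, 0, -0.1], [0, 0, 0]], [-1, [0.055, 0, -0.25], [0, 0, 0]], [-1, [0.055, 0, -0.45], [0, 0, 0]], [-1, [0.055, 0, -0.65], [0, 0, 0]], [-1, [0.055, 0, -0.8], [0, 0, 0]], [-1, [-0.2, -0.3, -0.8], [0, 0, 0]], [-1, [-0.45, -0.6, -0.8], [0, 0, 0]], [-1, [-0.7, -0.9, -0.8], [0, 0, 0]], [-1, [-0.95, -0.98, -0.8], [0, 0, 0]], [-1, [-1, -0.98, -0.8], [0, 0, 0]], [-1, [-1, -0.98, -0.8], [0, 0, 0]], [-1, [-1, -0.98, -0.8], [0, 0, 0]]]'

```text
t: 24.5
tcp_pos: [0.3566, -0.1419, 0.2506]
tool_rot: [2.206, 2.237, 0.001]
wrist_force: [-0.4, 0.6, 1.0]
width: -0.0
gripper_force: 0.0
```

```bash
python3 - <<'E'
from h import *
st()
a=crop("side",265,215,340,315,4,"");b=crop("top",125,170,325,260,4,"")
C=np.zeros((600,800,3),np.uint8);C[:360,:]=b;C[365:,:300]=a[130:365,:];cv2.imwrite("pics/g6.png",C)
E
```

```text
t 24.5 tcp [ 0.3566 -0.1419  0.2506] F [-0.37  0.58  1.03] w -0.0 j [-0.53 -0.29  1.68  0.    1.76 -0.54]
```

View pics/g6.png

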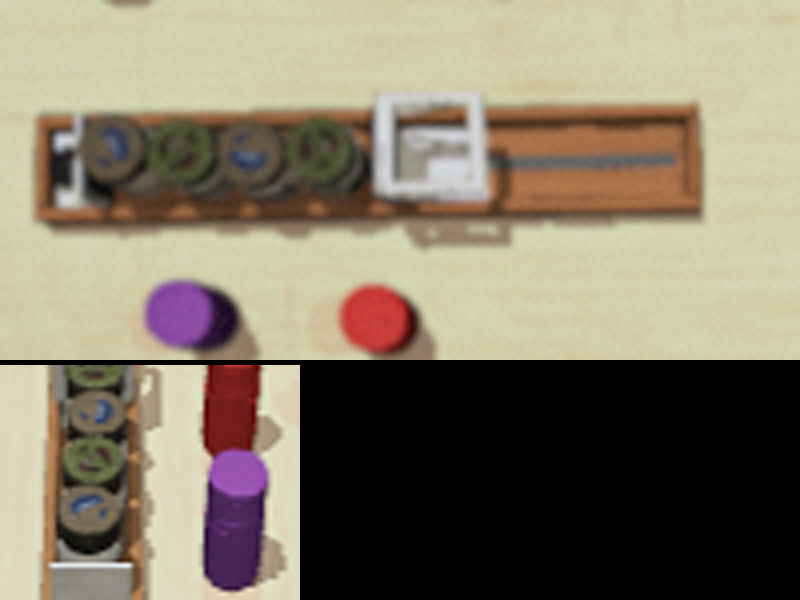

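The last crop shows the four jars upright and tight against the stop at the left. About 18 enlarged pixels (roughly 10 mm) separate the last lid (355) from the bookend (373), and the look-alikes haven't moved. I'll hand it in.

```bash
python3 -c "
from bench import env
print(env.close_job())"
```

```text
the job is handed in; nothing more can be done
None
```

The new jar stands in the rack with the other three, the row was pushed tight against the stop, and the bookend was eased back to leave about 10 mm of play; the job is handed in at about 24.5 s, with no verdict returned.

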